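# Scan the stock label in the blank rack

## Robot

A 7-joint arm with a two-finger parallel gripper is mounted at the origin on a cart in front of the work surface, level with it; the furniture and walls round the work are solid. World frame = base frame: x ahead of the robot, y to its left, z up, the work surface at z = 0. Lengths are in m, angles in rad, forces in N, time in s.
With the tool pointing down it reaches from about 0.425 to 0.825 m from the base axis. Payload 3.6 kg.
Tool frame: the origin (TCP) lies midway between the tips of the shut fingers; the grasp point (between the pads) lies 19 mm behind it; z points along the fingers, y is the line along which they close (so a half turn about z gives the same grasp; the last joint's range is limited). The gripper opens to 85 mm and grips with 20 to 120 N. Pads are 22 mm wide; open, the fingers measure 114 mm over their backs; the gripper's body (76 mm by 85 mm) begins 54 mm behind the grasp point. The pads swing forward as they close: fully open they stand 13 mm farther back than shut.
Start: joints at [-1.373, 0.615, -0.013, 1.423, 0.008, 1.103, -0.04], TCP at [0.145, 0.634, 0.208] pointing down, gripper open.
Joint ranges: [-3.12, 3.12], [-0.3, 2.06], [-1.34, 1.32], [0.26, 2.42], [-1.36, 4.5], [0.01, 1.98], [-2.84, 2.84]. Speed limits (rad/s): [2.79, 2.79, 3.14, 3.14, 3.14, 3.14, 3.14].

## Interface

Orientations are given as a unit quaternion [x, y, z, w].
In Python, from plant import state, read_camera, hand_in, find_in, trace gives the robot as it stands.
- The arm moves only by the tool send_rows, never from a script. Its argument "rows" is a list that holds one entry, the list of rows, each a list of 4 numbers: the shift along the world's x, y, z in mm, then the turn about the world's z in degrees. In form: [[[dx, dy, dz, twist], ...]]. A call has 1 to 8 rows; each row shifts and turns the commanded pose from where the row before left it; what a row does not reach is not made up. A row lasts 1/10 s, in which the tool goes at most 50 mm and 8.59 degrees, less where a joint would pass 70% of its speed; a pose out of reach is approached as far as the arm can. A call is refused whole if a number of a shift passes 50 or a number of a turn 8.59, either way. A call with a gripper value outside its range is refused whole. "jaw" is the opening in per cent of the stroke, from 0 (shut) to 100 (fully open), set as the call begins (left out, the last holds). The fingers move at their own pace and stop on an object; the grip force is fixed at half the most. Time passes only in rows, so rows that do not move let the fingers close. It gives the time, the measured TCP pose, the force, the opening and the grip force at its end, in the units of the state.
- state(): the state, without advancing time (a new reading comes with each control period).
- read_camera(name): name is "side" or "top" or "wrist"; returns a dict with "img" (384x512x3 uint8, red, green, blue), "depth" (384x512 float32, m along the optical axis (not along the pixel's ray), 0 where there is no reading), "K" (3x3 intrinsics, pixels), "pose" (4x4, takes a point from camera to world coordinates). Camera axes: x right, y down, z forward; pixel columns grow to the right and rows downward; lengths in m; the calibration is good to about 2 mm. A picture is of the moment at which its call begins.
- hand_in(): hands the job in; it is judged then, once.
Trained networks look in the newest picture that a camera, given by its name, has taken for a name from the list of things; names that differ only in an ending like _2 or _b are one class to them, and where a whole thing is asked for, a point or a joint stands for the part that bears it (a point fixed in the world has none). Each returns a list of dicts, best first, with "p" (0 to 1); they miss things now and then, are a little off and sometimes report something else, mostly with a low value. They report only what shows in the picture. A call takes as long as a camera call. They do not tell look-alikes from the thing itself.
- find_in(query, camera): "xyz" ([x, y, z] in m, in world coordinates, good to about 4 mm: the middle of the surface that is visible of it).
- trace(query, camera): "pixels" (384x512 bool, what is visible of it).
The state is a dict: "clock": time; "qpos": joint angles; "dq": joint speeds; "joint_torque": joint torques, N m; "eef_pos": TCP position; "orientation": TCP orientation; "contact_force": force on the tool from outside, world axes, zero at the start; "ft_torque": the same for the moment, N m; "gripper_width": opening from 0.0 (shut) to 1.0 (fully open); "grasp_force": force on a finger pad.
Only numpy, scipy, OpenCV 4.12 (cv2) and the standard library are available. Lean on these libraries where they do the work, as an engineer would, in place of code of your own. Each camera call takes 0.05 s, during which the arm holds its last target. There are 200 camera calls.

## Task

Take the bar-code scanner (always on, no trigger needed) out of its cradle, bring its nose into the stall with the orange-bordered label, and hold its window about 4 cm (2 to 6 cm) from that label, pointing squarely at its middle and quite still for two seconds. Do not bump or shift the rack, the pine blanks or the wax tin. Then lay the scanner back in its cradle as it lay before, nose the same way, and let go.

Things in the scene. Friction and masses are not known exactly. Their poses are not given: they have to be found in the camera images.
- scanner: in-line hand scanner, 195 mm long, 160 g: black handle 32 wide x 34 mm high, x = -75 to +60 mm (rubber cap to -81), yellow head 44 wide x 40 mm high, x = +55 to +120 mm, red window in its end face. Origin on the underside at mid-grip; x along the scanner to the window (the beam), z up. Grip across the handle at x = 0, between the cradle's saddles
- scanner_window (a point): centre of the scanner's red window, on its front end face, 120 mm ahead of the scanner's origin and 20 mm above its underside; axes as the scanner's
- cradle: grey cradle fixed to the bench, left or right of the robot (tin on the other side). Base 170 x 70 x 10 mm; two saddles 18 mm long at x = -41 and +41 mm (64 mm free between), seats 32 mm high, cheeks 39 mm apart up to 47 mm, flaring to 56 mm height. Origin at the centre of its underside; the seated scanner's origin lies 32 mm above it, x along the cradle's x
- rack: fixed plywood rack, 200 deep x 276 wide x 90 mm high, open to the front (-x) and above; base 10 mm thick; three stalls, 84 mm clear between 6 mm dividers, centres at y = -90, 0, +90 mm; divider fronts drop to 65 mm high over the first 50 mm. Origin at the centre of its underside; x points to the back. The labels stand 70 to 90 mm behind the front edge
- label_orange: centre of the orange-bordered bar-code label (60 x 44 mm, 1 mm thick) stuck on the front face of its pine blank, 50 mm above the blank's underside; its plain coloured tab folds 30 mm back over the blank's top; x points horizontally into the blank (the direction in which a scanner must look), z up
- label_blue: centre of the blue-bordered bar-code label (60 x 44 mm, 1 mm thick) stuck on the front face of its pine blank, 50 mm above the blank's underside; its plain coloured tab folds 30 mm back over the blank's top; x points horizontally into the blank (the direction in which a scanner must look), z up; not to be scanned
- label_green: centre of the green-bordered bar-code label (60 x 44 mm, 1 mm thick) stuck on the front face of its pine blank, 50 mm above the blank's underside; its plain coloured tab folds 30 mm back over the blank's top; x points horizontally into the blank (the direction in which a scanner must look), z up; not to be scanned
- blank_orange: loose pine blank carrying the orange-bordered label, 68 wide x 105 deep x 85 mm high, standing in one stall of the rack; origin at the centre of its underside, its +y axis points out of the labelled face (towards the stall's open front), z up
- blank_blue: loose pine blank carrying the blue-bordered label, 68 wide x 105 deep x 85 mm high, standing in one stall of the rack; origin at the centre of its underside, its +y axis points out of the labelled face (towards the stall's open front), z up
- blank_green: loose pine blank carrying the green-bordered label, 68 wide x 105 deep x 85 mm high, standing in one stall of the rack; origin at the centre of its underside, its +y axis points out of the labelled face (towards the stall's open front), z up
- wax_tin: loose round tin with a yellow lid, 83 mm across, 58 mm high, a bystander; origin at the centre of its underside
Not all that is in view belongs to the job. Of the things that look like the cradle, take the one that is nearest to the robot's base at the start.

How it is judged:
On the way:
1. held scanner on the orange label: window 20-60 mm off, beam within 10 mm of its middle and 0.14 rad of square, still (under 15 mm/s, 0.15 rad/s) for 1 s (x of label_orange in the frame of scanner_window between 0.02 and 0.06 m and y of label_orange in the frame of scanner_window between -0.01 and 0.01 m and z of label_orange in the frame of scanner_window between -0.01 and 0.01 m and angle between the x axis of scanner and the x axis of label_orange, either way round below 0.14 rad and linear speed of scanner below 0.015 m/s and angular speed of scanner below 0.15 rad/s and contact force between the fingers and scanner above 0.5 N), for 1 s.
At the end, for the whole second after the job is handed in: the scanner lies at rest in both saddles of its cradle, upright, window towards the cradle's +x, its origin within 12 mm of the cradle's middle, 32 mm (+-5) above the bench, within 0.12 rad of the cradle's direction, released (horizontal distance between scanner and cradle below 0.012 m and z of scanner in the frame of cradle between 0.027 and 0.037 m and angle between the x axis of scanner and the x axis of cradle, either way round below 0.12 rad and x of scanner_window in the frame of cradle above 0.05 m and angle between scanner's own z axis and vertical below 0.1 rad and linear speed of scanner below 0.01 m/s); the robot touches nothing.
It fails at once if the scanner, the gripper or the arm pushes the rack, a blank or the wax tin with more than 3 N (contact force between any of scanner, the fingers, the arm and rack above 3 N or contact force between any of scanner, the fingers, the arm and wax_tin above 3 N or contact force between any of scanner, the fingers, the arm and blank_orange above 3 N or contact force between any of scanner, the fingers, the arm and blank_blue above 3 N or contact force between any of scanner, the fingers, the arm and blank_green above 3 N).
It fails at once if a blank or the wax tin is shifted by more than 10 mm (distance of any of blank_orange, blank_blue, blank_green, wax_tin from where it was at the start of the episode above 0.01 m).
It also fails if it takes over 54 s, if anything falls off the work surface, if the arm or the gripper's body presses on something with over 40 N, if the wrist force passes 120 N, or if a joint passes its speed limit or range.

## Working session

There is one attempt and no reset: what is moved stays moved. The work goes in short steps, Python scripts to look and compute and a tool call to move; the robot and the scene stay as the last step left them, time stands still between calls to the robot, and variables do not carry over. Pictures are saved under pics/ and viewed, at most 10 in all, crops included, and the job is handed in when it is done.

Besides the shell and the picture viewer there is one more tool, called as name(argument=value, ...) on one line, values as JSON. send_rows: Moves the arm, as the interface text tells. Its arguments: {"type":"object","properties":{"rows":{"type":"array"},"jaw":{"type":"number"}},"required":["rows"]}

```bash
mkdir -p pics; cat > h.py <<'E'
import numpy as np,cv2
from plant import *
def cloud(c):
    d=c['depth'];K=c['K'];v,u=np.indices(d.shape)
    p=np.stack([(u-K[0,2])/K[0,0]*d,(v-K[1,2])/K[1,1]*d,d],-1)
    return p@c['pose'][:3,:3].T+c['pose'][:3,3]
E
python3 - <<'E'
from h import *
s=state();print(s['clock'],s['eef_pos'],s['orientation'],s['gripper_width'])
ims=[]
for n in ['top','side']:
    c=read_camera(n);np.savez(n+'.npz',**c);ims.append(c['img'])
    print(n,c['pose'].round(3).tolist())
    for q in ['scanner','scanner_window','cradle','rack','label_orange','label_blue','label_green','blank_orange','wax_tin']:
        print(q,[(np.round(r['xyz'],3).tolist(),round(r['p'],2)) for r in find_in(q,n)])
    cv2.imwrite(f'pics/{n}0.png',cv2.resize(c['img'][...,::-1],(800,600)))
E
```

```text
0.0 [0.14468101 0.63283811 0.20646017] [ 1.12134323e-01  9.93692243e-01 -1.26660764e-03 -1.27147959e-04] 0.9995723416694394
top [[0.026, -0.986, 0.163, 0.336], [-1.0, -0.022, 0.022, 0.172], [-0.018, -0.164, -0.986, 1.575], [0.0, 0.0, 0.0, 1.0]]
scanner [([0.512, 0.281, 0.069], 0.58)]
scanner_window [([0.513, 0.277, 0.064], 0.8)]
cradle [([0.467, 0.266, 0.011], 0.89), ([0.464, 0.674, 0.011], 0.58)]
rack [([0.678, -0.112, 0.093], 0.61)]
label_orange [([0.648, -0.117, 0.1], 0.69), ([0.677, -0.117, 0.094], 0.17)]
label_blue [([0.658, -0.03, 0.101], 0.46)]
label_green [([0.672, 0.06, 0.097], 0.77)]
blank_orange [([0.674, -0.114, 0.093], 0.84)]
wax_tin [([0.452, -0.3, 0.06], 0.88), ([0.515, 0.28, 0.066], 0.45)]
side [[0.995, -0.035, 0.092, 0.411], [-0.096, -0.563, 0.821, -1.393], [0.023, -0.826, -0.563, 1.136], [0.0, 0.0, 0.0, 1.0]]
scanner [([0.516, 0.271, 0.064], 0.82)]
scanner_window [([0.514, 0.268, 0.065], 0.91)]
cradle [([0.477, 0.264, 0.012], 0.7), ([0.481, 0.664, 0.011], 0.64)]
rack [([0.64, -0.097, 0.055], 0.88)]
label_orange [([0.648, -0.117, 0.094], 0.68)]
label_blue [([0.664, -0.029, 0.096], 0.49)]
label_green [([0.673, 0.055, 0.093], 0.52)]
blank_orange [([0.689, -0.128, 0.093], 0.6)]
wax_tin [([0.457, -0.326, 0.059], 0.92), ([0.706, -0.045, 0.096], 0.52)]
```

View pics/top0.png

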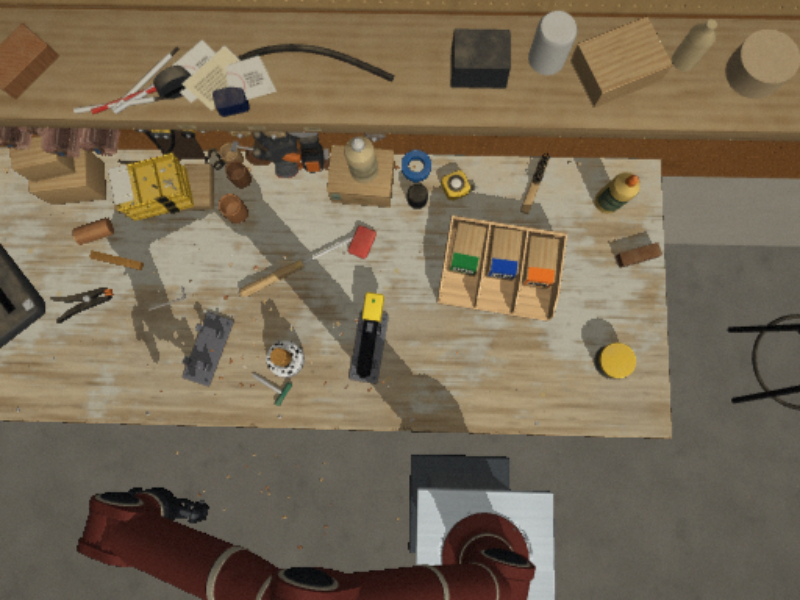

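View pics/side0.png

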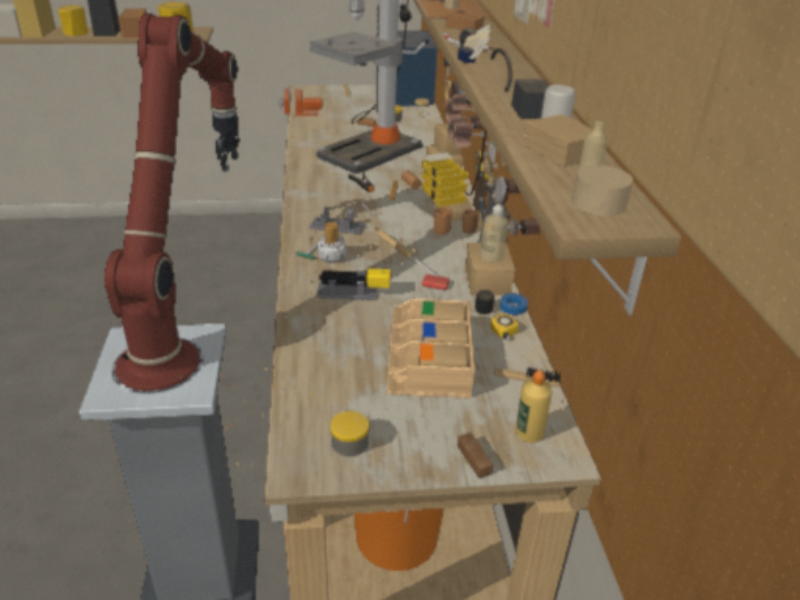

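The top view shows two cradle look-alikes: the one at (368,345) holding the scanner, head at (373,307), and an empty one at (208,347). The first is about 0.53 m from the base and the second about 0.82 m, so the first is the one meant. The orange tab is in the right-hand stall at (541,274). The tin is at (617,360).

```bash
cat > m.py <<'E'
from h import *
def rect(P,nm,zlo,zhi):
    k=(P[:,2]>zlo)&(P[:,2]<zhi);Q=P[k]
    if len(Q)<8: print(nm,'few',len(Q));return
    (cx,cy),(w,h),a=cv2.minAreaRect((Q[:,:2]*1000).astype(np.float32))
    print(nm,len(Q),'c',round(cx,1),round(cy,1),'size',round(w,1),round(h,1),'ang',round(a,1),'z',Q[:,2].mean().round(4),'mean',(Q[:,:2].mean(0)*1000).round(1))
E
python3 - <<'E'
from m import *
for n in ['top','side']:
    c=read_camera(n);P=cloud(c);hsv=cv2.cvtColor(c['img'],cv2.COLOR_RGB2HSV)
    H,S,V=[hsv[...,i].astype(int) for i in range(3)]
    X=P[...,0];Y=P[...,1];Z=P[...,2]
    reg=(X>.55)&(X<.85)&(Y>-.3)&(Y<.15)
    rect(P[reg&(H>5)&(H<16)&(S>200)&(V>130)],n+' orange',.085,.11)
    rect(P[reg&(H>100)&(H<130)&(S>150)],n+' blue',.085,.11)
    rect(P[reg&(H>45)&(H<90)&(S>120)],n+' green',.085,.11)
    rect(P[reg],n+' racktop',.08,.11)
    rr=(X>.35)&(X<.6)&(Y>.2)&(Y<.36)
    ye=rr&(H>20)&(H<35)&(S>170)
    rect(P[ye],n+' head',.062,.085)
    bl=rr&(V<60)
    rect(P[bl],n+' handle',.056,.085)
    Q=P[rr&(Z>.055)&(Z<.085)]; m=Q[:,:2].mean(0);w,v=np.linalg.eigh(np.cov((Q[:,:2]-m).T));print(n,'scanner pca',m,np.degrees(np.arctan2(v[1,1],v[0,1])),np.sqrt(w))
    rect(P[rr],n+' cradlebase',.005,.016)
    if n=='top':
        a=c['img'][170:270,200:290];b=c['img'][130:215,270:370]
        cv2.imwrite('pics/crop.png',np.hstack([cv2.resize(x[...,::-1],(395,400),interpolation=cv2.INTER_CUBIC) for x in (a,b)]))
E
```

```text
top orange 131 c 648.8 -113.1 size 57.5 30.5 ang 84.3 z 0.096 mean [ 648.  -112.7]
top blue 136 c 667.2 -28.9 size 56.7 31.4 ang 82.4 z 0.0961 mean [666.5 -28.8]
top green 142 c 677.6 62.8 size 59.2 31.7 ang 81.0 z 0.096 mean [677.1  63.1]
top racktop 2179 c 701.3 -96.4 size 234.2 442.4 ang 9.7 z 0.0936 mean [706.1 -37.9]
top head 192 c 569.4 276.0 size 42.0 63.0 ang 84.2 z 0.0717 mean [568.2 275.4]
top handle 304 c 471.2 289.5 size 56.8 133.3 ang 84.3 z 0.0651 mean [469.8 287.7]
top scanner pca [0.50964131 0.28281466] 173.12724456129084 [0.01168448 0.05644732]
top cradlebase 487 c 474.1 279.8 size 158.1 246.4 ang 89.5 z 0.009 mean [463.  282.1]
side orange 63 c 646.8 -116.3 size 58.4 25.9 ang 82.5 z 0.0981 mean [ 646.7 -120. ]
side blue 54 c 664.0 -32.8 size 51.6 23.0 ang 82.0 z 0.0989 mean [664.  -34.2]
side green 41 c 674.8 56.0 size 53.5 20.4 ang 81.4 z 0.0991 mean [675.1  55.4]
side racktop 1566 c 693.9 -95.7 size 221.4 427.8 ang 6.1 z 0.0945 mean [697.8 -54.1]
side head 99 c 565.3 269.1 size 48.2 66.0 ang 87.0 z 0.0728 mean [565.3 263. ]
side handle 126 c 466.8 273.1 size 42.4 122.7 ang 86.4 z 0.0652 mean [463.9 273.4]
side scanner pca [0.50894333 0.2704426 ] 171.9724194701696 [0.01200772 0.0572234 ]
side cradlebase 399 c 475.2 278.4 size 248.5 156.4 ang 0.1 z 0.0099 mean [465.6 262.7]
```

View pics/crop.png

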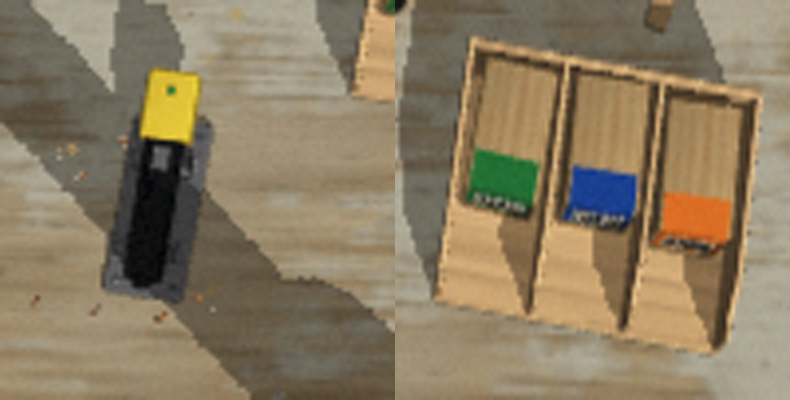

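The crop confirms both. On the left is the scanner, nose up-image in the near cradle, with the yellow head at (170,105) and grip at (155,210). On the right the orange tab sits in the rightmost stall at (697,217). I'll move above the scanner.

send_rows(rows=[[[34, -35, 0, 0.8], [34, -35, 0, 0.8], [34, -35, 0, 0.8], [34, -35, 0, 0.8], [34, -35, 0, 0.8], [34, -35, 0, 0.8], [34, -35, 0, 0.8], [34, -35, 0, 0.8]]], jaw=100)

```text
clock: 1.9
eef_pos: [0.4182, 0.3522, 0.208]
orientation: [0.056, 0.998, 0.0, 0.0]
contact_force: [0.6, 0.0, -0.2]
gripper_width: 0.997
grasp_force: 0.0
```

send_rows(rows=[[[34, -34, 0, 0], [31, -33, 0, 0], [0, 0, 0, 0], [0, 0, 0, 0]]])

```text
clock: 2.3
eef_pos: [0.4827, 0.2854, 0.2076]
orientation: [0.058, 0.998, 0.0, -0.0]
contact_force: [-1.1, 0.5, 0.9]
gripper_width: 0.997
grasp_force: 0.0
```

```bash
python3 - <<'E'
from m import *
from scipy.spatial.transform import Rotation as R
s=state();r=R.from_quat(s['orientation']).as_matrix();print(s['clock'],s['eef_pos'],'tool y deg',np.degrees(np.arctan2(r[1,1],r[0,1])),'tilt',r[:,2].round(4),s['qpos'].round(2) if hasattr(s['qpos'],'round') else s['qpos'])
c=read_camera('wrist');np.savez('w1.npz',**c);P=cloud(c);hsv=cv2.cvtColor(c['img'],cv2.COLOR_RGB2HSV)
H,S,V=[hsv[...,i].astype(int) for i in range(3)]
X,Y,Z=[P[...,i] for i in range(3)]
rr=(X>.3)&(X<.65)&(Y>.2)&(Y<.36)&(Z>0)
print(c['pose'].round(3).tolist())
rect(P[rr&(H>20)&(H<35)&(S>150)],'head',.066,.08)
rect(P[rr&(V<60)],'handle',.061,.07)
rect(P[rr],'topsurf',.062,.08)
hm=rr&(Z>.062)&(Z<.069)
for x0 in np.arange(.40,.56,.02):
    q=P[hm&(abs(X-x0)<.004)]
    if len(q)>5: print(round(x0,2),np.percentile(q[:,1],[2,98]).round(4),len(q))
cv2.imwrite('pics/w1.png',c['img'][...,::-1])
E
```

```text
2.3 [0.48270035 0.28541784 0.20758712] tool y deg 83.3174684799223 tilt [-0.  0. -1.] [-0.57  0.47 -0.    1.69  0.    0.98  0.88]
[[0.115, 0.941, 0.318, 0.401], [0.993, -0.109, -0.036, 0.295], [0.001, 0.32, -0.947, 0.374], [0.0, 0.0, 0.0, 1.0]]
head 1904 c 567.9 274.5 size 42.7 63.0 ang 84.4 z 0.0713 mean [565.8 275. ]
handle 3389 c 473.2 285.9 size 31.6 129.1 ang 83.2 z 0.0654 mean [465.6 286.8]
topsurf 5564 c 504.8 281.7 size 44.0 192.9 ang 84.0 z 0.0676 mean [504.7 282.4]
0.42 [0.2776 0.3067] 261
0.44 [0.2753 0.3046] 245
0.46 [0.2731 0.3021] 232
0.48 [0.2707 0.2995] 213
0.5 [0.2685 0.2974] 202
0.52 [0.266  0.2953] 191
0.54 [0.2567 0.2979] 136
0.56 [0.2535 0.2982] 13
```

View pics/w1.png

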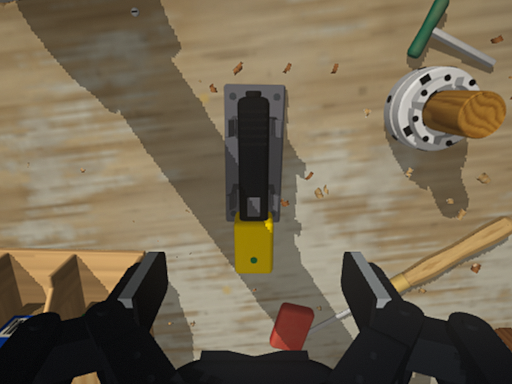

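The wrist view shows the scanner between the open fingers, its handle at (253,160) and head at (254,245). The tool is aligned to within 1 mm and 0.2° of scanner origin (0.482,0.285), heading −6.6°. I'll descend and grip.

send_rows(rows=[[[0, 0, -40, 0], [0, 0, -40, 0], [0, 0, -40, 0], [0, 0, -30, 0], [0, 0, -20, 0], [0, 0, -10, 0], [0, 0, 0, 0], [0, 0, 0, 0]]])

```text
clock: 3.15
eef_pos: [0.482, 0.288, 0.0285]
orientation: [0.056, 0.998, 0.001, 0.001]
contact_force: [-0.5, 0.0, -0.8]
gripper_width: 1.003
grasp_force: 0.0
```

send_rows(rows=[[[0, 0, 0, 0], [0, 0, 0, 0], [0, 0, 0, 0], [0, 0, 0, 0], [0, 0, 0, 0], [0, 0, 0, 0], [0, 0, 0, 0], [0, 0, 0, 0]]], jaw=0)

```text
clock: 3.95
eef_pos: [0.4824, 0.2867, 0.0285]
orientation: [0.057, 0.998, 0.0, 0.001]
contact_force: [-0.4, -0.5, 6.5]
gripper_width: 0.358
grasp_force: 60.5
```

send_rows(rows=[[[0, 0, 5, 0], [0, 0, 10, 0], [0, 0, 20, 0], [0, 0, 25, 0], [0, 0, 25, 0], [0, 0, 25, 0], [0, -10, 10, 0], [0, -20, 0, 0]]])

```text
clock: 4.75
eef_pos: [0.4823, 0.2582, 0.1493]
orientation: [0.055, 0.998, 0.002, 0.001]
contact_force: [-0.5, -0.4, -2.2]
gripper_width: 0.352
grasp_force: 59.7
```

send_rows(rows=[[[-1, -40, 0, 0], [-1, -45, 0, 0], [-1, -45, 0, 0], [-1, -45, 0, 0], [-1, -45, 0, 0], [-1, -45, 0, 0], [-1, -40, 0, 0], [0, -30, 0, 0]]])

```text
clock: 5.55
eef_pos: [0.4729, -0.0824, 0.1472]
orientation: [0.059, 0.998, -0.001, -0.001]
contact_force: [0.4, -0.3, -1.2]
gripper_width: 0.363
grasp_force: 59.7
```

send_rows(rows=[[[0, -14, 0, 0], [0, 0, 0, 0], [0, 0, 0, 0], [0, 0, 0, 0]]])

```text
clock: 5.95
eef_pos: [0.4749, -0.0898, 0.1474]
orientation: [0.054, 0.999, 0.001, -0.0]
contact_force: [0.1, 0.2, -2.4]
gripper_width: 0.358
grasp_force: 59.7
```

```bash
cat > look.py <<'E'
from m import *
from scipy.spatial.transform import Rotation as R
import sys
tag=sys.argv[1]
s=state();r=R.from_quat(s['orientation']).as_matrix();print(s['clock'],s['eef_pos'],'heading',np.degrees(np.arctan2(r[1,1],r[0,1]))-90,'tilt',r[:,2].round(4),s['grasp_force'])
for n in ['top','side','wrist']:
    c=read_camera(n);np.savez(n+tag+'.npz',**c);P=cloud(c);hsv=cv2.cvtColor(c['img'],cv2.COLOR_RGB2HSV)
    H,S,V=[hsv[...,i].astype(int) for i in range(3)];X,Y,Z=[P[...,i] for i in range(3)]
    rect(P[(X>.6)&(X<.75)&(Y<-.05)&(Y>-.2)&(H>5)&(H<16)&(S>190)&(V>130)],n+' orange',.085,.105)
    hd=P[(X>.5)&(X<.64)&(Y<0)&(Y>-.2)&(H>20)&(H<35)&(S>170)]
    if len(hd)>20:
        print(n,'head z pct',np.percentile(hd[:,2],[5,50,95]).round(4)); zt=np.percentile(hd[:,2],95); rect(hd,n+' head',zt-.005,zt+.006)
    cv2.imwrite(f'pics/{n}_{tag}.png',c['img'][...,::-1])
E
python3 look.py b
python3 - <<'E'
import cv2,numpy as np
a=cv2.imread('pics/wrist_b.png');b=cv2.imread('pics/side_b.png')[180:270,220:340]
cv2.imwrite('pics/b.png',np.hstack([cv2.resize(a,(400,300)),cv2.resize(b,(400,300))]))
E
```

```text
5.95 [ 0.47488512 -0.08977946  0.14742285] heading -6.246418763762293 tilt [-5.0e-04  1.5e-03 -1.0e+00] 59.742547273635864
top orange 144 c 649.4 -113.4 size 58.4 31.1 ang 83.4 z 0.0956 mean [ 648.9 -113.2]
top head z pct [0.1795 0.1903 0.1962]
top head 79 c 565.0 -95.0 size 36.2 57.6 ang 85.1 z 0.1934 mean [566.1 -93.4]
side orange 69 c 646.0 -121.4 size 53.4 26.1 ang 82.1 z 0.0987 mean [ 646.2 -119.8]
side head z pct [0.1606 0.1875 0.1962]
side head 96 c 560.6 -108.4 size 42.6 60.6 ang 85.1 z 0.194 mean [ 561.6 -107.6]
wrist orange few 0
wrist head z pct [0.0634 0.1698 0.1793]
wrist head 141 c 521.6 -95.2 size 42.9 26.1 ang 83.3 z 0.1774 mean [528.7 -94.5]
```

View pics/b.png

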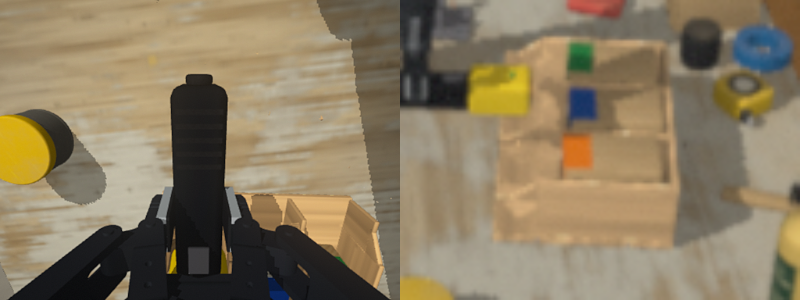

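The left half shows the scanner gripped centrally, with its handle at (200,150). The right half shows the head at (500,88) above the rack, with the orange tab at (577,152). Head heights differ between the cameras, so I'm checking the scanner's pitch before lowering.

```bash
cat > pitch.py <<'E'
from m import *
import sys
def pitch(tag,yc):
    c=dict(np.load(f'wrist{tag}.npz'));P=cloud(c);hsv=cv2.cvtColor(c['img'],cv2.COLOR_RGB2HSV)
    X,Y,Z=[P[...,i] for i in range(3)]
    v,u=np.indices(X.shape)
    for x0 in np.arange(.39,.57,.01):
        k=(abs(X-x0)<.004)&(abs(Y-(yc-.115*(x0-.475)))<.012)&(Z>.03)&(v<370)
        if k.sum()>5: print(round(x0,3),k.sum(),'z med',np.median(Z[k]).round(4),'p10-90',np.percentile(Z[k],[10,90]).round(4),'y',np.median(Y[k]).round(3))
    c=dict(np.load(f'top{tag}.npz'));P=cloud(c);X,Y,Z=[P[...,i] for i in range(3)]
    print('top')
    for x0 in np.arange(.39,.62,.01):
        k=(abs(X-x0)<.005)&(abs(Y-(yc-.115*(x0-.475)))<.012)&(Z>.03)
        if k.sum()>2: print(round(x0,3),k.sum(),'z med',np.median(Z[k]).round(4))
pitch(sys.argv[1],float(sys.argv[2]))
E
python3 pitch.py b -.091
```

```text
0.39 775 z med 0.3136 p10-90 [0.3136 0.3136] y -0.082
0.4 891 z med 0.1759 p10-90 [0.1715 0.1832] y -0.083
0.41 1135 z med 0.185 p10-90 [0.184 0.186] y -0.083
0.42 1035 z med 0.1853 p10-90 [0.1843 0.1861] y -0.085
0.43 957 z med 0.1852 p10-90 [0.1843 0.1861] y -0.086
0.44 892 z med 0.1852 p10-90 [0.1843 0.1861] y -0.087
0.45 802 z med 0.1851 p10-90 [0.1842 0.186 ] y -0.088
0.46 1497 z med 0.1859 p10-90 [0.1843 0.253 ] y -0.094
0.47 832 z med 0.185 p10-90 [0.1842 0.2448] y -0.088
0.48 678 z med 0.1848 p10-90 [0.184  0.1855] y -0.091
0.49 625 z med 0.1847 p10-90 [0.184  0.1854] y -0.093
0.5 642 z med 0.1848 p10-90 [0.1841 0.1858] y -0.094
0.51 565 z med 0.1858 p10-90 [0.1842 0.1868] y -0.095
0.52 533 z med 0.1858 p10-90 [0.1841 0.1868] y -0.096
0.53 126 z med 0.1846 p10-90 [0.1841 0.1853] y -0.095
top
0.39 39 z med 0.6279
0.4 54 z med 0.6129
0.41 61 z med 0.6016
0.42 63 z med 0.5906
0.43 50 z med 0.5804
0.44 54 z med 0.5667
0.45 53 z med 0.559
0.46 33 z med 0.5492
0.47 32 z med 0.5397
0.48 28 z med 0.5268
0.49 27 z med 0.5123
0.5 31 z med 0.5052
0.51 12 z med 0.4947
0.53 9 z med 0.1853
0.54 9 z med 0.1921
0.55 12 z med 0.1896
0.56 16 z med 0.191
0.57 20 z med 0.192
0.58 21 z med 0.1906
0.59 20 z med 0.1915
```

The scanner is level, with its underside at 0.151. Next I'll shift 4 mm to −y and lower 111 mm into the stall.

send_rows(rows=[[[0, -4, 0, 0], [0, 0, -10, 0], [0, 0, -20, 0], [0, 0, -25, 0], [0, 0, -25, 0], [0, 0, -20, 0], [0, 0, -11, 0], [0, 0, 0, 0]]])

```text
clock: 6.9
eef_pos: [0.4737, -0.0962, 0.035]
orientation: [0.057, 0.998, 0.0, -0.002]
contact_force: [0.1, 0.2, -1.7]
gripper_width: 0.36
grasp_force: 59.7
```

send_rows(rows=[[[0, 0, 0, 0], [0, 0, 0, 0], [0, 0, 0, 0], [0, 0, 0, 0]]])

```text
clock: 7.3
eef_pos: [0.4754, -0.0965, 0.0373]
orientation: [0.057, 0.998, -0.0, 0.001]
contact_force: [-0.0, 0.2, -0.8]
gripper_width: 0.359
grasp_force: 59.7
```

```bash
python3 look.py c; python3 pitch.py c -.094 | sed -n 3,12p
python3 - <<'E'
import cv2,numpy as np
a=cv2.imread('pics/top_c.png')[130:215,270:370];b=cv2.imread('pics/side_c.png')[180:270,220:340]
cv2.imwrite('pics/c.png',np.hstack([cv2.resize(a,(400,340),interpolation=2),cv2.resize(b,(400,340),interpolation=2)]))
E
```

```text
7.3 [ 0.47537054 -0.09648194  0.03730174] heading -6.482428294233628 tilt [ 1.5e-03 -3.0e-04 -1.0e+00] 59.732932448387146
top orange 145 c 649.0 -113.4 size 60.0 31.8 ang 86.2 z 0.096 mean [ 648.9 -112.8]
top head z pct [0.0629 0.0799 0.0869]
top head 48 c 566.1 -104.1 size 37.8 56.6 ang 84.3 z 0.0846 mean [ 573.4 -102.1]
side orange 71 c 646.4 -118.6 size 56.8 26.1 ang 81.8 z 0.0987 mean [ 646.3 -119.6]
side head z pct [0.0507 0.0801 0.0872]
side head 87 c 560.6 -114.5 size 43.7 58.9 ang 83.5 z 0.0846 mean [ 562.2 -114.8]
wrist orange few 0
wrist head z pct [0.0442 0.0596 0.0692]
wrist head 133 c 521.7 -101.8 size 42.7 24.9 ang 84.6 z 0.0672 mean [ 528.6 -100.2]
0.41 1133 z med 0.0743 p10-90 [0.0732 0.0753] y -0.087
0.42 1023 z med 0.0746 p10-90 [0.0736 0.0756] y -0.088
0.43 952 z med 0.0747 p10-90 [0.0736 0.0756] y -0.089
0.44 886 z med 0.0746 p10-90 [0.0735 0.0755] y -0.09
0.45 781 z med 0.0745 p10-90 [0.0736 0.0754] y -0.091
0.46 1603 z med 0.1286 p10-90 [0.0738 0.1427] y -0.088
0.47 890 z med 0.0745 p10-90 [0.0736 0.1348] y -0.091
0.48 681 z med 0.0743 p10-90 [0.0734 0.075 ] y -0.095
0.49 633 z med 0.0743 p10-90 [0.0734 0.075 ] y -0.096
0.5 642 z med 0.0744 p10-90 [0.0735 0.0752] y -0.098
```

View pics/c.png

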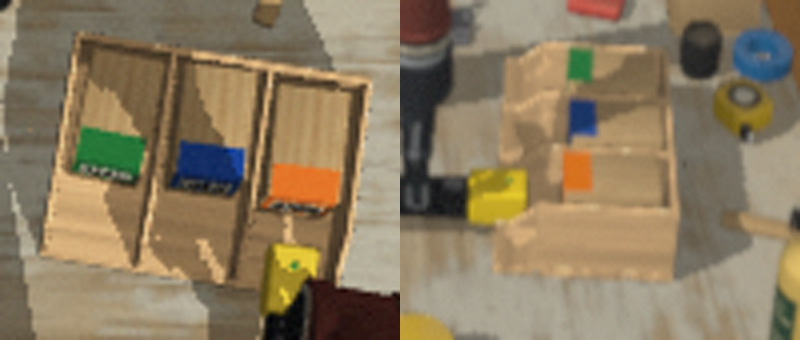

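The scanner head is inside the orange stall at (290,275) in the left crop, in line with the orange label at (303,205). Underside height is 0.0405, and the axis reaches the label at y≈−0.113, as measured. I'll hold still here.

send_rows(rows=[[[0, 0, 0, 0], [0, 0, 0, 0], [0, 0, 0, 0], [0, 0, 0, 0], [0, 0, 0, 0], [0, 0, 0, 0], [0, 0, 0, 0], [0, 0, 0, 0]]])

```text
clock: 8.25
eef_pos: [0.4748, -0.0964, 0.0366]
orientation: [0.057, 0.998, -0.0, -0.0]
contact_force: [-0.1, 0.2, -1.6]
gripper_width: 0.36
grasp_force: 59.7
```

send_rows(rows=[[[0, 0, 0, 0], [0, 0, 0, 0], [0, 0, 0, 0], [0, 0, 0, 0], [0, 0, 0, 0], [0, 0, 0, 0], [0, 0, 0, 0], [0, 0, 0, 0]]])

```text
clock: 9.05
eef_pos: [0.4749, -0.0964, 0.0366]
orientation: [0.057, 0.998, -0.0, -0.0]
contact_force: [0.5, 0.5, -2.3]
gripper_width: 0.356
grasp_force: 59.7
```

send_rows(rows=[[[0, 0, 0, 0], [0, 0, 0, 0], [0, 0, 0, 0], [0, 0, 0, 0], [0, 0, 0, 0], [0, 0, 0, 0], [0, 0, 0, 0], [0, 0, 0, 0]]])

```text
clock: 9.85
eef_pos: [0.4748, -0.0964, 0.0366]
orientation: [0.056, 0.998, -0.0, -0.0]
contact_force: [0.8, 0.4, -2.4]
gripper_width: 0.36
grasp_force: 59.7
```

send_rows(rows=[[[0, 0, 10, 0], [0, 0, 20, 0], [0, 0, 25, 0], [0, 0, 25, 0], [0, 0, 25, 0], [0, 0, 6, 0], [0, 15, 0, 0], [0, 30, 0, 0]]])

```text
clock: 10.65
eef_pos: [0.4745, -0.0538, 0.1476]
orientation: [0.059, 0.998, -0.001, 0.0]
contact_force: [0.2, 0.4, -1.4]
gripper_width: 0.355
grasp_force: 59.7
```

send_rows(rows=[[[1, 40, 0, 0], [1, 45, 0, 0], [1, 45, 0, 0], [1, 45, 0, 0], [1, 45, 0, 0], [1, 45, 0, 0], [1, 40, 0, 0], [0, 33, 0, 0]]])

```text
clock: 11.45
eef_pos: [0.4807, 0.2895, 0.1468]
orientation: [0.055, 0.998, 0.0, -0.001]
contact_force: [1.0, -0.5, -2.1]
gripper_width: 0.355
grasp_force: 59.7
```

send_rows(rows=[[[0, 0, 0, 0], [0, 0, 0, 0], [0, 0, 0, 0], [0, 0, 0, 0], [0, 0, 0, 0]]])

```text
clock: 11.95
eef_pos: [0.4822, 0.2852, 0.1476]
orientation: [0.058, 0.998, -0.0, -0.0]
contact_force: [0.7, 0.3, -2.2]
gripper_width: 0.35
grasp_force: 59.9
```

```bash
cat > cr.py <<'E'
from m import *
from scipy.spatial.transform import Rotation as R
s=state();r=R.from_quat(s['orientation']).as_matrix();print(s['clock'],s['eef_pos'],'heading',np.degrees(np.arctan2(r[1,1],r[0,1]))-90,s['gripper_width'])
c=read_camera('wrist');np.savez('wristd.npz',**c);P=cloud(c);X,Y,Z=[P[...,i] for i in range(3)]
v=np.indices(X.shape)[0]
for x0 in np.arange(.40,.56,.01):
    a=(abs(X-x0)<.004)&(abs(Y-.285)<.06)
    for nm,lo,hi in (('base',.006,.014),('handle',s['eef_pos'][2]+.03,s['eef_pos'][2]+.042)):
        q=P[a&(Z>lo)&(Z<hi)]
        if len(q)>10: print(round(x0,2),nm,len(q),np.percentile(q[:,1],[1,99]).round(4),np.median(q[:,2]).round(4))
E
python3 cr.py
```

```text
11.95 [0.48220109 0.28516022 0.1476206 ] heading -6.608488737375026 0.3504896215205905
0.4 base 571 [0.2487 0.3281] 0.0097
0.41 base 354 [0.2595 0.329 ] 0.0099
0.41 handle 897 [0.2782 0.3071] 0.1833
0.42 base 166 [0.2579 0.3285] 0.0097
0.42 handle 1403 [0.2771 0.3083] 0.1851
0.43 base 16 [0.267  0.3267] 0.0093
0.43 handle 1295 [0.2758 0.3072] 0.185
0.44 handle 1200 [0.2746 0.3059] 0.185
0.45 handle 1123 [0.2734 0.3047] 0.185
0.46 handle 1016 [0.2724 0.3036] 0.1847
0.47 handle 1441 [0.2583 0.3074] 0.1846
0.48 handle 1085 [0.2701 0.3142] 0.1847
0.49 handle 877 [0.2692 0.3   ] 0.1847
0.5 handle 799 [0.2677 0.2988] 0.1846
0.51 handle 802 [0.2668 0.2979] 0.1849
0.52 handle 700 [0.2653 0.2965] 0.1852
0.53 handle 613 [0.2643 0.2957] 0.1849
0.54 base 30 [0.3156 0.3231] 0.0097
0.54 handle 62 [0.2588 0.2991] 0.1793
```

The handle is back over its original line to within 1 mm, with the same heading. I'll lower it gently into the saddles and open.

send_rows(rows=[[[0, 0, -15, 0], [0, 0, -25, 0], [0, 0, -25, 0], [0, 0, -20, 0], [0, 0, -15, 0], [0, 0, -8, 0], [0, 0, -6, 0], [0, 0, -5, 0]]])

```text
clock: 12.8
eef_pos: [0.4824, 0.2867, 0.0287]
orientation: [0.057, 0.998, 0.0, 0.0]
contact_force: [0.0, 0.7, -1.7]
gripper_width: 0.356
grasp_force: 59.8
```

send_rows(rows=[[[0, 0, 0, 0], [0, 0, 0, 0], [0, 0, 0, 0]]])

```text
clock: 13.1
eef_pos: [0.4821, 0.2868, 0.029]
orientation: [0.056, 0.998, 0.0, 0.0]
contact_force: [-0.8, 0.0, -1.1]
gripper_width: 0.353
grasp_force: 59.9
```

send_rows(rows=[[[0, 0, 0, 0], [0, 0, 0, 0], [0, 0, 0, 0], [0, 0, 0, 0], [0, 0, 0, 0], [0, 0, 0, 0], [0, 0, 0, 0], [0, 0, 0, 0]]], jaw=100)

```text
clock: 13.9
eef_pos: [0.4819, 0.2866, 0.0286]
orientation: [0.056, 0.998, -0.0, -0.0]
contact_force: [-0.1, -0.6, 0.0]
gripper_width: 0.999
grasp_force: 0.0
```

send_rows(rows=[[[0, 0, 10, 0], [0, 0, 20, 0], [0, 0, 30, 0], [0, 0, 40, 0], [0, 0, 40, 0], [0, 0, 39, 0], [0, 0, 0, 0], [0, 0, 0, 0]]])

```text
clock: 14.7
eef_pos: [0.4822, 0.2868, 0.2092]
orientation: [0.057, 0.998, 0.001, 0.001]
contact_force: [0.1, -0.2, -0.3]
gripper_width: 1.003
grasp_force: 0.0
```

```bash
sed -i "s/('handle',.*)):/('handle',.061,.07)):/" cr.py; python3 cr.py; python3 - <<'E'
from m import *
c=dict(np.load('wristd.npz'));P=cloud(c);H,S,V=[cv2.cvtColor(c['img'],cv2.COLOR_RGB2HSV)[...,i].astype(int) for i in range(3)]
rr=(abs(P[...,0]-.48)<.16)&(abs(P[...,1]-.28)<.08)
rect(P[rr&(H>20)&(H<35)&(S>150)],'head',.066,.08);rect(P[rr],'topsurf',.062,.08)
cv2.imwrite('pics/d.png',c['img'][...,::-1])
E
```

```text
14.7 [0.48217338 0.28681403 0.20920727] heading -6.480759819609176 1.0030319310554445
0.4 base 385 [0.2484 0.3282] 0.0096
0.41 base 292 [0.2595 0.3289] 0.0101
0.41 handle 149 [0.2802 0.3084] 0.0641
0.42 base 210 [0.2586 0.3282] 0.0098
0.42 handle 262 [0.2793 0.3098] 0.0659
0.43 base 131 [0.2581 0.3271] 0.0099
0.43 handle 253 [0.2781 0.3082] 0.0659
0.44 base 18 [0.3186 0.3254] 0.0093
0.44 handle 249 [0.2766 0.3073] 0.0658
0.45 base 42 [0.2546 0.3244] 0.0096
0.45 handle 240 [0.2758 0.3064] 0.0658
0.46 base 155 [0.2532 0.3221] 0.01
0.46 handle 229 [0.2744 0.305 ] 0.0656
0.47 base 180 [0.252  0.3216] 0.0098
0.47 handle 226 [0.2736 0.3044] 0.0656
0.48 base 172 [0.2504 0.3197] 0.0097
0.48 handle 215 [0.2724 0.3024] 0.0657
0.49 base 171 [0.2488 0.3187] 0.0097
0.49 handle 213 [0.2711 0.3014] 0.0655
0.5 base 168 [0.2476 0.3179] 0.0098
0.5 handle 204 [0.27   0.3003] 0.0655
0.51 base 145 [0.2465 0.3158] 0.0098
0.51 handle 204 [0.2688 0.2995] 0.0658
0.52 base 66 [0.246  0.3151] 0.0096
0.52 handle 196 [0.2674 0.2984] 0.0663
0.53 base 20 [0.3076 0.3143] 0.0093
0.53 handle 183 [0.2664 0.2964] 0.0662
0.54 base 63 [0.2461 0.3233] 0.01
0.54 handle 184 [0.2596 0.3009] 0.0669
0.55 base 97 [0.2414 0.3189] 0.0102
0.55 handle 13 [0.2579 0.3008] 0.0694
0.56 base 65 [0.2409 0.3104] 0.0095
0.56 handle 19 [0.2566 0.3001] 0.069
head 1885 c 568.1 277.2 size 42.3 64.1 ang 82.4 z 0.0714 mean [566.4 277.1]
topsurf 5480 c 505.0 286.1 size 43.8 192.6 ang 82.6 z 0.0677 mean [504.9 284.7]
```

View pics/d.png

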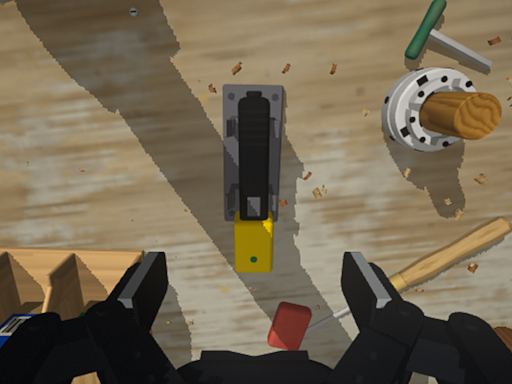

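The scanner lies in the saddles as before: head at (254,245), top height 0.0657, x within 0.2 mm and y within 3 mm of the original. The gripper is clear of it.

```bash
python3 -c "
from plant import *
print(hand_in())"
```

```text
the job is handed in; nothing more can be done
None
```

I held the scanner about 4 cm from the orange label, by measurement, for over two seconds, then laid it back in its cradle nose the same way and let go; the job is handed in, with no verdict returned.

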